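Open the low screw tin

TASK

Two steel screw tins with lift-off lids stand on the workshop table, a low one and a tall one. Lift the lid off the low tin by its wooden knob and set it down, without dropping it, knob up near the middle of the plywood offcut. Leave the low tin standing upright where it is, and leave the tall tin closed where it is.

Things in the scene. Friction and masses are not known exactly. Their poses are not given: they have to be found in the camera images.
- low_lid_knob (a point): Centre of the wooden knob of the low tin's lid, z up. The knob is an upright cylinder 24 mm across, reaching 15 mm above and below this point. Under it: a round steel plate, 82 mm across, 4 mm thick, then a plug 66 mm across, 8 mm deep, loose in the tin's 74 mm mouth. The lid's underside is 27 mm below this point; it weighs about 0.1 kg, lies loose and comes free after rising 8 mm.
- low_tin: The low tin: a loose, round, open steel tin 80 mm in diameter and 55 mm tall, with a plain brown label band, holding screws (about 0.4 kg). The origin is the centre of its underside, on the table; z points up. It may stand on either side of the plywood.
- board_top (a point): Centre of the top face of the plywood offcut, a flat bare board fixed to the table, 160 mm along its x, 140 mm along its y and 12 mm thick, between the two tins; z points up. A lid standing on it has its knob's centre 27 mm above this face.
- tall_lid_knob (a point): Centre of the knob on the lid of the tall tin, which is to be left alone. The tin and lid are like the low ones, but this tin is 120 mm tall; with its knob it reaches 154 mm above the table, and this point lies 139 mm above the table.
There are look-alikes about, which are no part of the job. What is shaped like the part that bears tall_lid_knob but green or red is not meant.

How it is judged:
By the outcome, as a careful person would: the job done as asked, in the order asked, and still so for the second after the job is handed in, with the robot touching nothing.
It also fails if it takes over 34 s, if anything falls off the work surface, if the arm or the gripper's body presses on something with over 40 N, if the wrist force passes 120 N, or if a joint passes its speed limit or range.

ROBOT

A 6-joint arm with a two-finger parallel gripper is mounted at the origin on the work surface. World frame = base frame: x ahead of the robot, y to its left, z up, the work surface at z = 0. Lengths are in m, angles in rad, forces in N, time in s.
With the tool pointing down it reaches from about 0.275 to 0.725 m from the base axis. Payload 15.9 kg.
Tool frame: the origin (TCP) lies where the fingers leave the gripper's body, on its centre line; the fingertips stand 73 mm ahead of it and the grasp point (between the pads) lies 54 mm ahead of it; z points along the fingers, y is the line along which they close (so a half turn about z gives the same grasp; the last joint's range is limited). The gripper opens to 85 mm and grips with 20 to 120 N. Pads are 22 mm wide; open, the fingers measure 114 mm over their backs; the gripper's body (76 mm by 85 mm) begins 54 mm behind the grasp point. The pads swing forward as they close: fully open they stand 13 mm farther back than shut.
Start: joints at [1.139, 0.213, -0.034, 1.323, 0, 1.571], TCP at [0.209, 0.454, 0.304] pointing down, gripper open.
Joint ranges: [-2.98, 2.98], [-0.74, 1.72], [-1.14, 1.35], [-2.1, 2.04], [-1.57, 1.44], [-3.14, 3.14]. Speed limits (rad/s): [1.89, 1.89, 2.39, 2.57, 3.14, 3.14].

INTERFACE

Orientations are given as a 3x3 rotation matrix whose columns are the frame's x, y, z axes.
In Python, from cell import telemetry, imaging, hand_in gives the robot as it stands.
- The arm moves only by the tool servo_tool, never from a script. Its argument "targets" is a list that holds one entry, the list of rows, each a list of 7 numbers: the opening, from 0 (shut) to 1 (fully open), then the shift along the world's x, y, z in cm, then the turn, a rotation vector about the world's x, y, z in degrees. A call has 1 to 12 rows; each row is the pose to reach, as a shift and turn from the pose commanded when the call began; what a row does not reach only later rows make up. A row lasts 1/8 s, in which the tool goes at most 62.5 mm and 10.7 degrees, less where a joint would pass 70% of its speed; a pose out of reach is approached as far as the arm can. A call with a gripper value outside its range is refused whole. The fingers move at their own pace and stop on an object; "force" is the grip in N (left out, the last holds). Time passes only in rows, so rows that repeat a pose let the fingers close. It gives the time, the measured TCP pose, the force, the opening and the grip force at its end, in the units of the state.
- telemetry.read_state(): the state, without advancing time (a new reading comes with each control period).
- imaging.snapshot(name): name is "scene" or "side" or "wrist"; returns the picture (480x640x3 uint8, red, green, blue); there is no depth.
- imaging.camera_info(name): a dict with "fx", "fy", "cx", "cy" (pixels), "world_from_camera" (4x4, takes a point from camera to world coordinates). Camera axes: x right, y down, z forward; pixel columns grow to the right and rows downward; lengths in m; the calibration is good to about 2 mm. A picture is of the moment at which its call begins: read the wrist's pose just before it. camera_info takes no time and is no camera call; for the wrist camera it gives the pose at the moment of the call.
- hand_in(): hands the job in; it is judged then, once.
Trained networks look in the newest picture that a camera, given by its name, has taken for a name from the list of things; names that differ only in an ending like _2 or _b are one class to them, and where a whole thing is asked for, a point or a joint stands for the part that bears it (a point fixed in the world has none). Each returns a list of dicts, best first, with "score" (0 to 1); they miss things now and then, are a little off and sometimes report something else, mostly with a low value. They report only what shows in the picture. A call takes as long as a camera call. They do not tell look-alikes from the thing itself.
- imaging.regions_of(thing, camera): "pixels" (480x640 bool, what is visible of it) and "uv" ([column, row] in pixels, amid what is visible of it).
- imaging.tip_of(thing, camera): "uv" ([column, row] in pixels: a listed point, or the origin of a listed thing).
The state is a dict: "time_s": time; "qpos": joint angles; "qvel": joint speeds; "joint_torque": joint torques, N m; "tcp_pos": TCP position; "tool_rot": TCP orientation; "contact_force": force on the tool from outside, world axes, zero at the start; "ft_torque": the same for the moment, N m; "gripper_width": finger opening in m; "grip_force": force on a finger pad.
Only numpy, scipy, OpenCV 4.12 (cv2) and the standard library are available. Lean on these libraries where they do the work, as an engineer would, in place of code of your own. Each camera call takes 0.05 s, during which the arm holds its last target. There are 200 camera calls.

## Working session

There is one attempt and no reset: what is moved stays moved. The work goes in short steps, Python scripts to look and compute and a tool call to move; the robot and the scene stay as the last step left them, time stands still between calls to the robot, and variables do not carry over. Pictures are saved under pics/ and viewed, at most 10 in all, crops included, and the job is handed in when it is done.

Besides the shell and the picture viewer there is one more tool, called in YAML: its name, and indented under it one key for each argument. servo_tool: Moves the arm, as the interface text tells. Its arguments: {"type":"object","properties":{"targets":{"type":"array"},"force":{"type":"number"}},"required":["targets"]}

```bash
mkdir -p pics
cat > h.py <<'E'
import numpy as np, cv2
from cell import telemetry, imaging, hand_in
def onplane(uv,info,z):
    T=np.array(info["world_from_camera"]);d=T[:3,:3]@np.array([(uv[0]-info["cx"])/info["fx"],(uv[1]-info["cy"])/info["fy"],1])
    o=T[:3,3];return o+d*(z-o[2])/d[2]
def tri(obs):
    A=np.zeros((3,3));b=np.zeros(3)
    for uv,i in obs:
        T=np.array(i["world_from_camera"]);d=T[:3,:3]@np.array([(uv[0]-i["cx"])/i["fx"],(uv[1]-i["cy"])/i["fy"],1]);d/=np.linalg.norm(d)
        P=np.eye(3)-np.outer(d,d);A+=P;b+=P@T[:3,3]
    return np.linalg.solve(A,b)
E
python3 - <<'E'
from h import *
Z=dict(low_lid_knob=.074,low_tin=0,board_top=.012,tall_lid_knob=.139)
ims=[]
for c in ("scene","side"):
    im=imaging.snapshot(c);i=imaging.camera_info(c);ims.append(im)
    cv2.imwrite(f"pics/{c}0.png",im[:,:,::-1])
    for t in Z:
        for r in imaging.tip_of(t,c)[:3]: print(c,t,round(r["score"],2),np.round(r["uv"]),np.round(onplane(r["uv"],i,Z[t]),3))
print(telemetry.read_state()["time_s"])
cv2.imwrite("pics/both.png",cv2.resize(np.hstack(ims)[:,:,::-1],(800,300)))
E
```

```text
scene low_lid_knob 0.58 [223. 320.] [ 0.506 -0.199  0.074]
scene low_tin 0.69 [226. 353.] [ 0.509 -0.207  0.   ]
scene board_top 0.71 [314. 285.] [0.49  0.016 0.012]
scene tall_lid_knob 0.94 [436. 216.] [0.609 0.228 0.139]
scene tall_lid_knob 0.58 [399. 193.] [0.507 0.237 0.139]
scene tall_lid_knob 0.58 [353. 205.] [0.472 0.138 0.139]
side low_lid_knob 0.92 [378. 346.] [ 0.512 -0.206  0.074]
side low_tin 0.86 [372. 372.] [ 0.504 -0.208  0.   ]
side board_top 0.71 [339. 286.] [0.497 0.021 0.012]
side tall_lid_knob 0.6 [319. 184.] [0.5   0.231 0.139]
0.5
```

View pics/scene0.png

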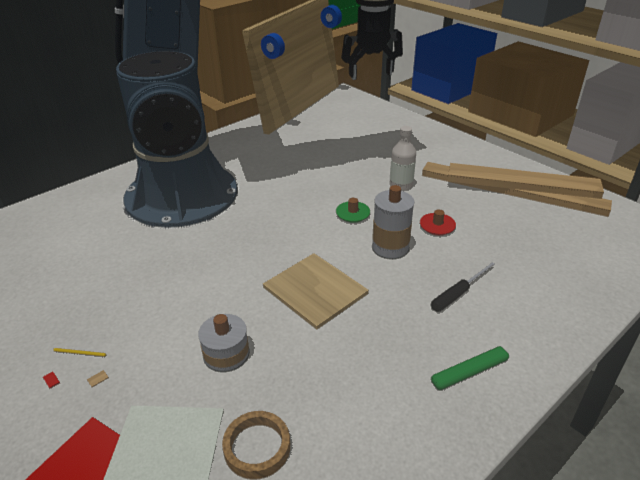

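View pics/side0.png

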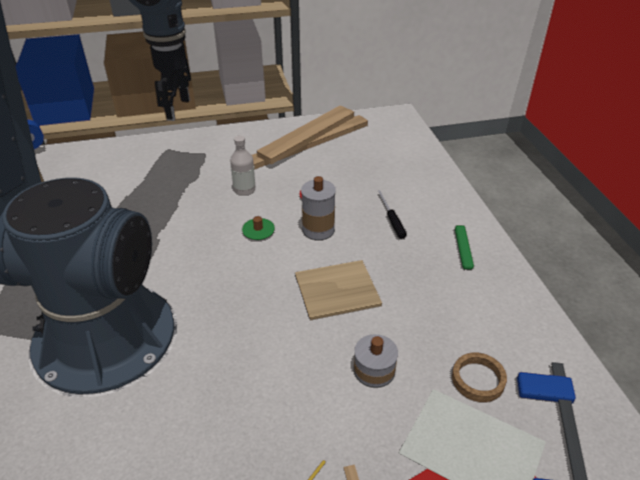

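The scene view shows the low tin at about (223,345) with its knob at (221,324), the board at (316,290), and the tall tin at (393,220). The green and red lookalike lids are beside the tall tin. The side view agrees: knob (377,346), board (339,288), tall tin (318,210). The low knob is at about (0.507, -0.203), the board at (0.493, 0.018). I'll go above the knob at the current height, which clears everything.

servo_tool:
  targets:
    - [[0.7, 2.5, -5.5, 0, 0, 0, 0], [0.7, 5, -11, 0, 0, 0, 0], [0.7, 7.5, -16.5, 0, 0, 0, 0], [0.7, 10, -22, 0, 0, 0, 0], [0.7, 12.5, -27.5, 0, 0, 0, 0], [0.7, 15, -33, 0, 0, 0, 0], [0.7, 17.5, -38.5, 0, 0, 0, 0], [0.7, 20, -44, 0, 0, 0, 0], [0.7, 22.5, -49.5, 0, 0, 0, 0], [0.7, 25, -55, 0, 0, 0, 0], [0.7, 27.5, -60.5, 0, 0, 0, 0], [0.7, 29.8, -65.8, 0, 0, 0, 0]]

```text
time_s: 2.0
tcp_pos: [0.5077, -0.206, 0.3039]
tool_rot: [[-0.908, 0.419, 0.0], [0.419, 0.908, -0.0], [-0.0, 0.0, -1.0]]
contact_force: [0.7, 0.5, 0.1]
gripper_width: 0.0596
grip_force: 0.0
```

servo_tool:
  targets:
    - [[0.7, 0, 0, -3, 0, 0, 0], [0.7, 0, 0, -5, 0, 0, 0], [0.7, 0, 0, -5, 0, 0, 0], [0.7, 0, 0, -5, 0, 0, 0]]

```text
time_s: 2.5
tcp_pos: [0.5075, -0.2039, 0.2548]
tool_rot: [[-0.908, 0.418, 0.001], [0.418, 0.908, -0.0], [-0.001, 0.0, -1.0]]
contact_force: [-0.7, 0.4, 1.0]
gripper_width: 0.0598
grip_force: 0.0
```

Run:
```python
from h import *
s=telemetry.read_state();print(s["time_s"],np.round(s["tcp_pos"],4),np.round(s["tool_rot"],2).tolist(),np.round(s["qpos"],2))
i=imaging.camera_info("wrist");im=imaging.snapshot("wrist");cv2.imwrite("pics/w1.png",im[:,:,::-1])
for t,z in dict(low_lid_knob=.074,low_tin=0,board_top=.012).items():
    for r in imaging.tip_of(t,"wrist")[:3]: print(t,round(r["score"],2),np.round(r["uv"]),np.round(onplane(r["uv"],i,z),4))
    for r in imaging.regions_of(t,"wrist")[:2]: print(" reg",round(r["score"],2),np.round(r["uv"]),r["pixels"].sum())
```

```text
2.5 [ 0.5075 -0.2039  0.2548] [[-0.91, 0.42, 0.0], [0.42, 0.91, -0.0], [-0.0, 0.0, -1.0]] [-0.38  0.32 -0.01  1.23 -0.    0.05]
low_lid_knob 0.6 [324. 243.] [ 0.5104 -0.2051  0.074 ]
 reg 0.83 [324. 238.] 8449
 reg 0.88 [322. 183.] 426
board_top 0.55 [562.  96.] [0.4936 0.0175 0.012 ]
board_top 0.26 [322. 245.] [ 0.527 -0.215  0.012]
 reg 0.84 [551.  92.] 32198
```

View pics/w1.png

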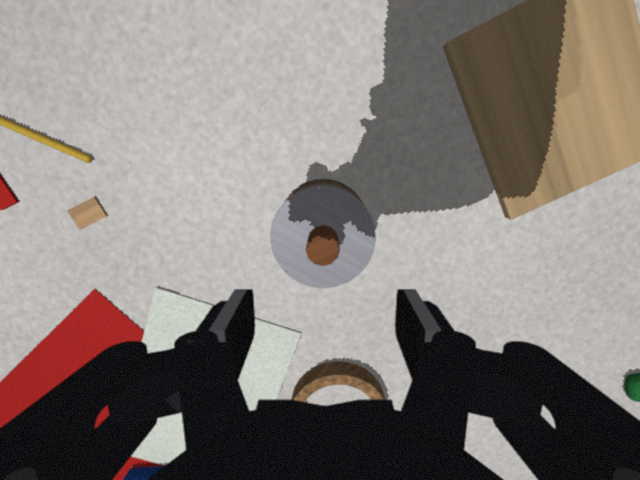

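The wrist picture shows the grey lid around (323,235) with the knob at about (323,245), so the knob is near (0.510, -0.205). The fingers are unobstructed. I'll correct by about 3 mm in x, descend and close.

servo_tool:
  targets:
    - [[0.7, 0.3, -0.1, -3, 0, 0, 0], [0.7, 0.3, -0.1, -6, 0, 0, 0], [0.7, 0.3, -0.1, -9, 0, 0, 0], [0.7, 0.3, -0.1, -11, 0, 0, 0], [0.7, 0.3, -0.1, -11.7, 0, 0, 0], [0.7, 0.3, -0.1, -11.7, 0, 0, 0], [0.0, 0.3, -0.1, -11.7, 0, 0, 0], [0.0, 0.3, -0.1, -11.7, 0, 0, 0], [0.0, 0.3, -0.1, -11.7, 0, 0, 0], [0.0, 0.3, -0.1, -11.7, 0, 0, 0], [0.0, 0.3, -0.1, -11.7, 0, 0, 0], [0.0, 0.3, -0.1, -11.7, 0, 0, 0]]
  force: 40

```text
time_s: 4.35
tcp_pos: [0.5107, -0.2051, 0.1378]
tool_rot: [[-0.908, 0.419, 0.001], [0.419, 0.908, -0.001], [-0.001, 0.0, -1.0]]
contact_force: [-1.5, 1.2, 6.8]
gripper_width: 0.0228
grip_force: 38.9
```

Gripped the knob: the width is 23 mm, close to the knob's 24. Lifting straight up, slowly at first.

servo_tool:
  targets:
    - [[0.0, 0, 0, 0.3, 0, 0, 0], [0.0, 0, 0, 0.8, 0, 0, 0], [0.0, 0, 0, 1.4, 0, 0, 0], [0.0, 0, 0, 2.2, 0, 0, 0], [0.0, 0, 0, 3.5, 0, 0, 0], [0.0, 0, 0, 5, 0, 0, 0], [0.0, 0, 0, 6, 0, 0, 0], [0.0, 0, 0, 6, 0, 0, 0]]

```text
time_s: 5.35
tcp_pos: [0.5107, -0.2051, 0.1979]
tool_rot: [[-0.908, 0.418, 0.001], [0.418, 0.908, -0.001], [-0.002, 0.0, -1.0]]
contact_force: [-0.6, -0.0, -1.8]
gripper_width: 0.0226
grip_force: 39.2
```

Run:
```python
from h import *
s=telemetry.read_state();print(s["time_s"],np.round(s["tcp_pos"],4),s["gripper_width"],s["contact_force"])
obs={}
for c in ("scene","side"):
    im=imaging.snapshot(c);i=imaging.camera_info(c);cv2.imwrite(f"pics/{c}2.png",im[:,:,::-1])
    for t in ("low_lid_knob","low_tin","board_top"):
        r=imaging.tip_of(t,c)
        if r: obs.setdefault(t,[]).append((r[0]["uv"],i)); print(c,t,np.round(r[0]["score"],2),np.round(r[0]["uv"]))
for t,o in obs.items():
    if len(o)>1: print(t,np.round(tri(o),4))
a=cv2.imread("pics/scene2.png")[180:420,100:420];b=cv2.imread("pics/side2.png")[200:440,240:560]
cv2.imwrite("pics/c2.png",cv2.resize(np.hstack([a,b]),(800,300)))
```

```text
5.35 [ 0.5107 -0.2051  0.1979] 0.022648580705947077 [-0.63512562 -0.00670224 -1.8358536 ]
scene low_lid_knob 0.97 [220. 297.]
scene low_tin 0.58 [224. 350.]
scene board_top 0.77 [317. 287.]
side low_lid_knob 0.69 [378. 323.]
side low_tin 0.62 [374. 375.]
side board_top 0.81 [338. 288.]
low_lid_knob [ 0.5102 -0.1997  0.1318]
low_tin [ 5.047e-01 -2.098e-01 -3.000e-04]
board_top [0.495  0.0216 0.0056]
```

View pics/c2.png

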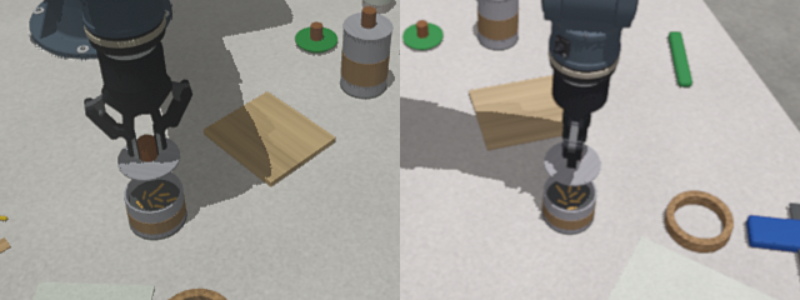

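The crop shows the lid hanging level in the fingers and clear of the low tin, which still stands upright and open (screws visible). Moving over the board and stopping about 1 cm above it.

servo_tool:
  targets:
    - [[0.0, -0.3, 3, 0, 0, 0, 0], [0.0, -0.5, 7, 0, 0, 0, 0], [0.0, -0.8, 11, 0, 0, 0, 0], [0.0, -1.1, 15, 0, 0, 0, 0], [0.0, -1.4, 19, 0, 0, 0, 0], [0.0, -1.6, 21.5, 0, 0, 0, 0], [0.0, -1.6, 22.3, 0, 0, 0, 0], [0.0, -1.6, 22.3, -2, 0, 0, 0], [0.0, -1.6, 22.3, -5, 0, 0, 0], [0.0, -1.6, 22.3, -7.5, 0, 0, 0], [0.0, -1.6, 22.3, -8.5, 0, 0, 0], [0.0, -1.6, 22.3, -8.5, 0, 0, 0]]

```text
time_s: 7.25
tcp_pos: [0.4942, 0.0177, 0.1118]
tool_rot: [[-0.908, 0.419, -0.001], [0.419, 0.908, -0.0], [0.001, -0.0, -1.0]]
contact_force: [0.7, -0.0, 0.6]
gripper_width: 0.0225
grip_force: 39.3
```

servo_tool:
  targets:
    - [[0.0, 0, 0, -0.3, 0, 0, 0], [0.0, 0, 0, -0.6, 0, 0, 0], [0.0, 0, 0, -0.8, 0, 0, 0], [0.0, 0, 0, -0.8, 0, 0, 0]]

```text
time_s: 7.75
tcp_pos: [0.4942, 0.0181, 0.1039]
tool_rot: [[-0.908, 0.418, -0.0], [0.418, 0.908, -0.0], [0.0, -0.0, -1.0]]
contact_force: [-0.2, -0.6, -0.1]
gripper_width: 0.0227
grip_force: 39.3
```

Run:
```python
from h import *
s=telemetry.read_state();print(s["time_s"],np.round(s["tcp_pos"],4),s["contact_force"])
A=[]
for c,(x,y) in dict(scene=(210,180),side=(220,160)).items():
    A.append(imaging.snapshot(c)[y:y+200,x:x+200,::-1])
cv2.imwrite("pics/c3.png",cv2.resize(np.hstack(A),(800,400)))
```

```text
7.75 [0.4942 0.0181 0.1039] [-0.17263676 -0.56232121 -0.12050495]
```

View pics/c3.png

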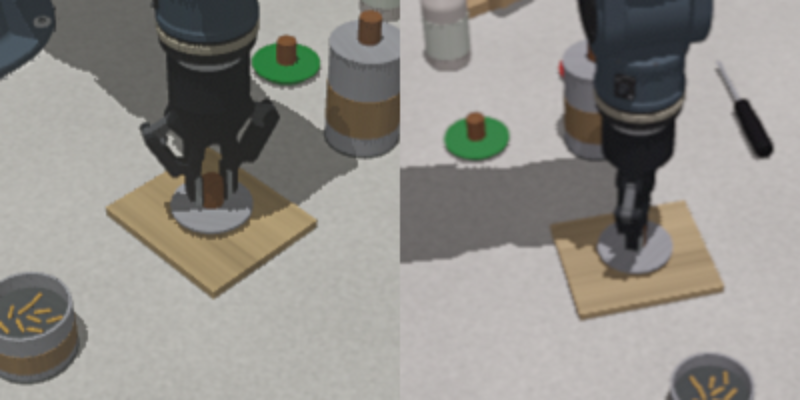

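The lid sits over the middle of the board and a millimetre or two above it. Creeping down to contact.

servo_tool:
  targets:
    - [[0.0, 0, 0, -0.05, 0, 0, 0], [0.0, 0, 0, -0.1, 0, 0, 0], [0.0, 0, 0, -0.15, 0, 0, 0], [0.0, 0, 0, -0.15, 0, 0, 0], [0.0, 0, 0, -0.15, 0, 0, 0]]

```text
time_s: 8.48
tcp_pos: [0.4943, 0.0181, 0.1028]
tool_rot: [[-0.908, 0.418, 0.0], [0.418, 0.908, 0.0], [-0.0, 0.0, -1.0]]
contact_force: [-2.9, 1.3, 8.2]
gripper_width: 0.0228
grip_force: 40.2
```

Contact at 8 N and at the expected height. Releasing and withdrawing upward.

servo_tool:
  targets:
    - [[0.3, 0, 0, 0.05, 0, 0, 0], [0.7, 0, 0, 0.05, 0, 0, 0], [0.7, 0, 0, 0.05, 0, 0, 0], [0.7, 0, 0, 0.05, 0, 0, 0], [0.7, 0, 0, 1, 0, 0, 0], [0.7, 0, 0, 3, 0, 0, 0], [0.7, 0, 0, 6, 0, 0, 0], [0.7, 0, 0, 10, 0, 0, 0], [0.7, 0, 0, 14, 0, 0, 0], [0.7, 0, 0, 17, 0, 0, 0], [0.7, 0, 0, 18, 0, 0, 0], [0.7, 0, 0, 18, 0, 0, 0]]

```text
time_s: 9.98
tcp_pos: [0.4943, 0.0181, 0.2826]
tool_rot: [[-0.908, 0.419, 0.001], [0.419, 0.908, 0.0], [-0.001, 0.0, -1.0]]
contact_force: [0.0, 0.9, -0.1]
gripper_width: 0.0598
grip_force: 0.0
```

Run:
```python
from h import *
s=telemetry.read_state();print(s["time_s"],np.round(s["tcp_pos"],4),s["contact_force"])
Z=dict(low_lid_knob=.039,low_tin=0,board_top=.012,tall_lid_knob=.139)
A=[]
for c,(x,y) in dict(scene=(190,180),side=(220,160)).items():
    im=imaging.snapshot(c);i=imaging.camera_info(c);A.append(im[y:y+240,x:x+240,::-1])
    for t in Z:
        for r in imaging.tip_of(t,c)[:1]: print(c,t,round(r["score"],2),np.round(r["uv"]),np.round(onplane(r["uv"],i,Z[t]),3))
cv2.imwrite("pics/c4.png",cv2.resize(np.hstack(A),(800,400)))
```

```text
9.975 [0.4943 0.0181 0.2826] [ 0.02232546  0.86693438 -0.07093393]
scene low_lid_knob 0.66 [319. 273.] [0.495 0.027 0.039]
scene low_tin 0.96 [225. 354.] [ 0.511 -0.21   0.   ]
scene board_top 0.65 [314. 282.] [0.484 0.022 0.012]
scene tall_lid_knob 0.74 [354. 206.] [0.477 0.137 0.139]
side low_lid_knob 0.82 [335. 274.] [0.491 0.031 0.039]
side low_tin 0.79 [371. 371.] [ 0.503 -0.204 -0.   ]
side board_top 0.89 [340. 285.] [0.5   0.022 0.012]
side tall_lid_knob 0.86 [318. 183.] [0.5   0.234 0.139]
```

View pics/c4.png

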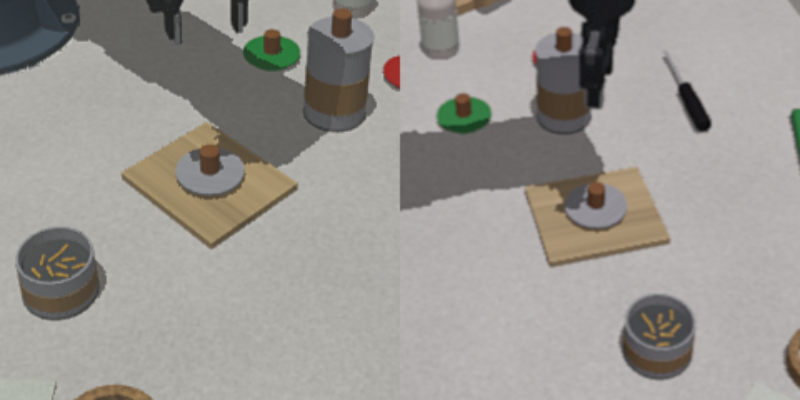

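The lid lies level, knob up, in the middle of the board (plate at crop (210,172), board centre about (210,183), consistent with the plate's height). The low tin is upright in place, the tall tin is untouched and the gripper is clear.

```bash
python3 -c "
from cell import hand_in
print(hand_in())"
```

```text
the job is handed in; nothing more can be done
None
```

The low tin's lid now rests knob up near the middle of the plywood; the low tin stands upright where it was, the tall tin is still closed and untouched, and I handed the job in at about 10 s of the 34 s limit.

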